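Serve two gobstoppers from the plunger dispenser

TASK

Stand the small steel cup in the horseshoe rest under the dispenser's chute, pushed back against its fence, then serve exactly two sweets into it: each time press the black plunger knob down until it bottoms on its stop, never forcing it once it is there, and let it spring right back up. Leave the cup with its two sweets standing in the rest and the other things on the counter where they are.

Things in the scene. Friction and masses are not known exactly. Their poses are not given: they have to be found in the camera images.
- dispenser: grey-painted dispenser of round sweets, fixed. It stands on a rubber mat. Origin: centre of the tower's underside, 2 to 8 mm above the counter; z up, -x along the chute over the cup rest. Base plate z 0 to 5 mm, x -160 to +102 mm, 94 mm wide. Tower x -40 to +90, 64 wide, 159 tall; on it a clear magazine at x +20 (top 211 mm) and the plunger at x +60. A full stroke drops one sweet
- chute_lip (a point): middle of the lip of the steel chute that slopes out of the tower: top of the chute floor, 64 mm above the dispenser's origin. Chute 31 mm wide, side walls 11 mm higher than the floor, floor 2 mm thick; the cup's rim passes below it. Sweets roll down it and drop into a cup in the rest
- cup_rest (a point): where the centre of the cup's underside is when the cup stands in the rest: on the base plate's top, 7 to 13 mm above the counter, 5 above and 112 mm from the dispenser's origin towards -x. Round it a horseshoe fence 7 mm high, inner radius 28 mm, open and flared towards -x (axes as the dispenser's)
- plunger: sprung plunger with a black round knob 40 mm wide (flat top 34), 15 thick. Origin: centre of the knob's top, at rest 242 to 256 mm above the dispenser's (adjusting thread). Pressing: 2 N over 0 to 14 mm of play, a step of about 3 N as the main spring is met, rising to 7 N, then the hard stop, 20 to 40 mm below rest: feel for it. A sweet drops only in the last 1.5 mm, the next loads when fully up
- cup: small open steel cup, round, 59 mm wide at the rim and 51 mm at the foot, 45 mm tall, walls 2.5 mm, about 90 g. Origin: centre of its underside, z up. Starts left or right of the dispenser (the bell stands on the other side)
- sweet_ball_1: hard dark-red sweet ball, 22 mm, 11 g; lowest, in the shuttle: first to come out. Origin: its centre
- sweet_ball_2: the same, second from below in the magazine: second to come out
- sweet_ball_3: the same, third from below; must stay in the dispenser
- sweet_ball_4: the same, top of the magazine; must stay in the dispenser
- bell: bystander: counter bell, 79 mm wide, 64 mm tall; origin under its centre
- box_a: bystander: small printed carton standing on edge, 28 x 85 x 60 mm; origin under its centre
- weight_big: bystander: largest of three brass scale weights, 38 mm wide, 34 mm tall; origin under its centre
- bar_a: bystander: wrapped chocolate bar lying flat, the farther one of two, at the right, 58 x 173 x 13 mm; origin under its centre
- wrapped_a: bystander: wrapped sweet with twisted ends, 19 x 50 x 20 mm; origin under its centre
Mind the look-alikes: they are no part of the job. Leave any orange or pink look-alike of the cup alone.

How it is judged:
On the way, in this order (a step that is already met when the one before it is completed fails the run):
1. the empty cup stands in the horseshoe rest (horizontal distance between cup and cup_rest below 0.006 m and z of cup in the frame of cup_rest below 0.004 m and angle between cup's own z axis and vertical below 0.1 rad), for 0.2 s.
2. the first sweet lies in the cup and the plunger is back up (all of step 1 and horizontal distance between sweet_ball_1 and cup below 0.022 m and z of sweet_ball_1 in the frame of cup between 0 and 0.042 m and z of plunger in the frame of dispenser above 0.24 m), for 0.2 s.
3. the second sweet lies in the cup too and the plunger is back up (all of step 2 and horizontal distance between sweet_ball_2 and cup below 0.022 m and z of sweet_ball_2 in the frame of cup between 0 and 0.042 m), for 0.2 s.
At the end, for the whole second after the job is handed in: The cup stands upright in the rest (centre within 6 mm), at rest, with the first two sweets lying inside it; the other two sweets are still in the dispenser and the plunger is back up (all of step 3 and z of each of sweet_ball_3, sweet_ball_4 in the frame of dispenser above 0.11 m and linear speed of cup below 0.02 m/s and linear speed of each of sweet_ball_1, sweet_ball_2 below 0.05 m/s); the robot touches nothing.
It fails at once if the plunger is forced: more than 20 N on it (contact force between any of the fingers, the arm and plunger above 20 N).
It fails at once if a third sweet is let out (not (z of sweet_ball_3 in the frame of dispenser above 0.11 m) or not (z of sweet_ball_4 in the frame of dispenser above 0.11 m)).
It fails at once if the cup is tipped by more than 35 degrees (angle between cup's own z axis and vertical above 0.61 rad).
It fails at once if a bystander is shifted by more than 25 mm (distance of any of bell, box_a, weight_big, bar_a, wrapped_a from where it was at the start of the episode above 0.025 m).
It also fails if it takes over 67 s, if anything falls off the work surface, if the arm or the gripper's body presses on something with over 40 N, if the wrist force passes 120 N, or if a joint passes its speed limit or range.

ROBOT

A 7-joint arm with a two-finger parallel gripper is mounted at the origin on the work surface; the furniture and walls round the work are solid. World frame = base frame: x ahead of the robot, y to its left, z up, the work surface at z = 0. Lengths are in m, angles in rad, forces in N, time in s.
With the tool pointing down it reaches from about 0.425 to 0.925 m from the base axis. Payload 6.8 kg.
Tool frame: the origin (TCP) lies midway between the tips of the shut fingers; the grasp point (between the pads) lies 19 mm behind it; x points along the fingers, y is the direction in which the jaws open and shut, and the axes are right-handed (so a half turn about x gives the same grasp; the last joint's range is limited). The gripper opens to 85 mm and grips with 20 to 120 N. Pads are 22 mm wide; open, the fingers measure 114 mm over their backs; the gripper's body (76 mm by 85 mm) begins 54 mm behind the grasp point. The pads swing forward as they close: fully open they stand 13 mm farther back than shut.
Start: joints at [1.092, 0.477, 0.022, 1.555, -0.011, 1.109, -0.083], TCP at [0.245, -0.629, 0.231] pointing down, gripper open.
Joint ranges: [-2.96, 2.96], [-0.34, 2.1], [-1.41, 1.46], [0.24, 2.44], [-1.37, 4.51], [0.17, 1.92], [-2.96, 2.96]. Speed limits (rad/s): [2.39, 2.39, 3.14, 3.14, 3.14, 3.14, 3.14].

INTERFACE

Orientations are given as a rotation vector (axis times angle).
In Python, from bench import r, viewer, nets gives the robot as it stands.
- The arm moves only by the shell command python3 -m pendant 'ROWS' [FORCE]. ROWS is JSON, one flat list of numbers, 5 for each row, row after row: the finger opening in mm, from 0 to 85.4, then the shift along the tool's x, y, z in mm, then the turn about the tool's x in rad. A call has 1 to 20 rows; each row shifts and turns the commanded pose from where the row before left it, along the tool's axes as they then stand; what a row does not reach is not made up. A row lasts 1/8 s, in which the tool goes at most 62.5 mm and 10.7 degrees, less where a joint would pass 70% of its speed; a pose out of reach is approached as far as the arm can. A call with a gripper value outside its range is refused whole. The fingers move at their own pace and stop on an object; FORCE is the grip in N (left out, the last holds). Time passes only in rows, so rows that do not move let the fingers close. It gives the time, the measured TCP pose, the force and the opening at its end, in the units of the state.
- r.get_obs(): the state, without advancing time (a new reading comes with each control period).
- viewer.grab_frame(name): name is "side" or "top" or "wrist"; returns (picture, depth): 480x640x3 uint8, red, green, blue; 480x640 float32, m along the optical axis (not along the pixel's ray), 0 where there is no reading.
- viewer.calibration(name): a dict with "mtx" (3x3 intrinsics, pixels), "world_to_cam" (4x4, takes a point from world to camera coordinates). Camera axes: x right, y up, looking along -z (the intrinsics and any distortion apply to the point x, -y, -z); pixel columns grow to the right and rows downward; lengths in m; the calibration is good to about 2 mm. The wrist camera is an equidistant fisheye: a pixel r from the principal point sees the ray r / f radians off the axis. A picture is of the moment at which its call begins: read the wrist's pose just before it. calibration takes no time and is no camera call; for the wrist camera it gives the pose at the moment of the call.
- r.hand_in(): hands the job in, once; it reports no verdict.
Trained networks look in the newest picture that a camera, given by its name, has taken for a name from the list of things; names that differ only in an ending like _2 or _b are one class to them, and where a whole thing is asked for, a point or a joint stands for the part that bears it (a point fixed in the world has none). Each returns a list of dicts, best first, with "score" (0 to 1); they miss things now and then, are a little off and sometimes report something else, mostly with a low value. They report only what shows in the picture. A call takes as long as a camera call. They do not tell look-alikes from the thing itself.
- nets.look_for(name, camera): "location" ([x, y, z] in m, in world coordinates, good to about 4 mm: the middle of the surface that is visible of it).
- nets.silhouettes(name, camera): "mask" (480x640 bool, what is visible of it).
The state is a dict: "clock": time; "joints": joint angles; "qvel": joint speeds; "tau": joint torques, N m; "tcp_pos": TCP position; "orientation": TCP orientation; "contact_force": force on the tool from outside, world axes, zero at the start; "moment": the same for the moment, N m; "grip_width": finger opening in m.
Only numpy, scipy, OpenCV 4.12 (cv2) and the standard library are available. Lean on these libraries where they do the work, as an engineer would, in place of code of your own. Each camera call takes 0.05 s, during which the arm holds its last target. There are 200 camera calls.

## Working session

There is one attempt and no reset: what is moved stays moved. The work goes in short steps, Python scripts to look and compute and a shell command to move; the robot and the scene stay as the last step left them, time stands still between calls to the robot, and variables do not carry over. Pictures are saved under pics/ and viewed, about 8 in all and at most 12, crops included, and the job is handed in when it is done.

```bash
mkdir -p pics; ls; python3 - <<'E'
from bench import r, viewer, nets
import cv2, numpy as np
o=r.get_obs(); print(o)
ims=[]
for n in("top","side"):
    p,d=viewer.grab_frame(n); np.savez(f"/tmp/{n}.npz",p=p,d=d); 
    c=viewer.calibration(n); print(n,c)
    cv2.imwrite(f"pics/{n}0.png",p[...,::-1])
    for t in("cup","dispenser","plunger","chute_lip","bell"):
        for q in nets.look_for(t,n)[:3]: print(t,np.round(q["location"],4),round(q["score"],2))
E
```

```text
pics
{'clock': 0.0, 'joints': array([ 1.09187488,  0.47782465,  0.02235125,  1.55646304, -0.01151048,
        1.10931962, -0.0831035 ]), 'qvel': array([-0.00074023, -0.0001428 ,  0.00026024, -0.00064594, -0.00018658,
       -0.00092324, -0.00034702]), 'tau': array([ 1.49432581e-04, -5.96441245e+01,  1.60819151e+00, -2.81189328e+01,
        1.25406639e-02,  9.42642539e-03, -3.54675785e-05]), 'tcp_pos': array([ 0.24436837, -0.62856204,  0.2303046 ]), 'orientation': array([ 2.01912777,  0.38068752, -2.02011804]), 'contact_force': array([ 0.17906709, -0.07584054,  0.08812129]), 'moment': array([-0.0012384 , -0.01371993,  0.01067296]), 'grip_width': 0.0856299630366272}
top {'mtx': array([[481.88166982,   0.        , 311.03650722],
       [  0.        , 481.88166982, 236.57707517],
       [  0.        ,   0.        ,   1.        ]]), 'world_to_cam': array([[ 2.48965717e-02, -9.99689780e-01,  7.10751332e-04,
         1.84565816e-02],
       [ 9.97434453e-01,  2.48881248e-02,  6.71199969e-02,
        -5.62432897e-01],
       [-6.71168642e-02, -9.62129953e-04,  9.97744657e-01,
        -1.3171
[... 293 characters left out ...]
-0.0743  0.02  ] 0.89
bell [ 0.4868 -0.2661  0.0411] 0.63
side {'mtx': array([[470.60547766,   0.        , 319.83568334],
       [  0.        , 470.60547766, 238.29948751],
       [  0.        ,   0.        ,   1.        ]]), 'world_to_cam': array([[-0.95827798, -0.28581409, -0.00369055,  0.55015904],
       [ 0.22233602, -0.75343864,  0.61878664, -0.21548016],
       [-0.17963854,  0.59214907,  0.78555043, -1.49398096],
       [ 0.        ,  0.        ,  0.        ,  1.        ]])}
cup [0.5044 0.2884 0.0203] 0.76
cup [0.5769 0.1414 0.0269] 0.69
cup [0.4184 0.3761 0.0177] 0.67
dispenser [ 0.5846 -0.0597  0.0749] 0.8
chute_lip [ 0.5824 -0.0625  0.0749] 0.75
bell [ 0.4865 -0.2528  0.0388] 0.68
```

View pics/top0.png

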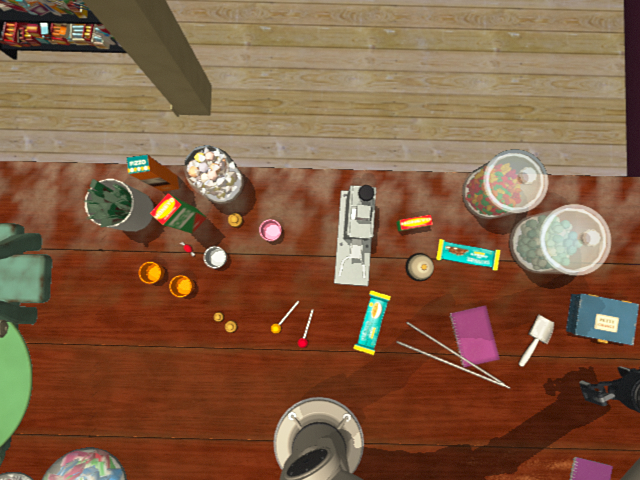

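View pics/side0.png

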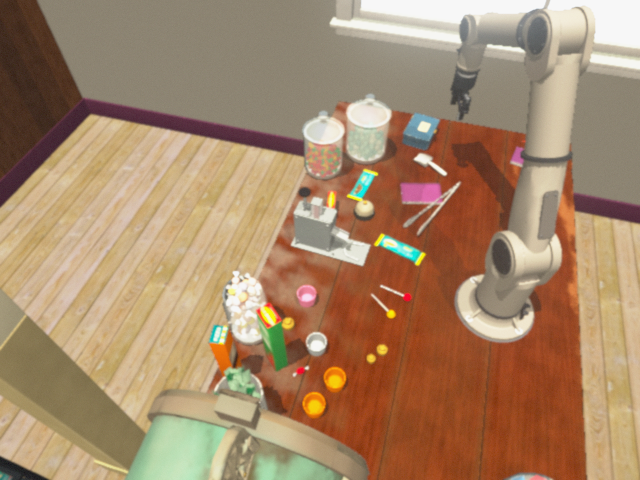

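```bash
cat > h.py <<'E'
import numpy as np, cv2
from bench import r, viewer, nets
def cloud(n,p=None,d=None):
    c=viewer.calibration(n); K=c["mtx"]; T=np.linalg.inv(c["world_to_cam"])
    v,u=np.mgrid[0:480,0:640]
    a,b=(u-K[0,2])/K[0,0],(v-K[1,2])/K[1,1]
    if n=="wrist":
        q=np.hypot(a,b); s=np.where(q>0,np.tan(np.minimum(q,1.5))/np.maximum(q,1e-9),1); a,b=a*s,b*s
    P=np.stack([a*d,-b*d,-d],-1)
    W=P@T[:3,:3].T+T[:3,3]; W[d<=0]=np.nan; return W
def circ(P):
    A=np.c_[2*P,np.ones(len(P))]; s=np.linalg.lstsq(A,(P**2).sum(1),rcond=None)[0]
    return s[:2],np.sqrt(s[2]+s[0]**2+s[1]**2)
E
python3 - <<'E'
from h import *
z=np.load("/tmp/top.npz"); p,d=z["p"],z["d"]; W=cloud("top",d=d)
big=lambda a,x0,y0,x1,y1,k:cv2.resize(a[y0:y1,x0:x1],None,fx=k,fy=k,interpolation=cv2.INTER_CUBIC)
c=np.hstack([big(p,120,190,300,350,4)[:600,:], ])
a=big(p,130,190,290,310,4)[:, :]; b=big(p,325,175,395,295,4)
b=b[:480]; cv2.imwrite("pics/crop1.png",np.hstack([a[:, :500],b])[...,::-1])
m=W[350:360,330:]; print("table z",np.nanmedian(W[300:330,100:200,2]))
# cup: high points near (215,257)
s=W[240:275,198:232].reshape(-1,3); hi=s[s[:,2]>0.038]; print("cup hi n",len(hi),hi.mean(0),hi.max(0),circ(hi[:,:2]), (hi[:,:2].min(0)+hi[:,:2].max(0))/2)
k=W[180:205,355:380].reshape(-1,3); k=k[k[:,2]>0.22]; print("knob",len(k),np.median(k,0),(k.min(0)+k.max(0))/2,np.ptp(k,0))
b=W[175:292,328:382].reshape(-1,3)
for lo,hi_ in((0.004,0.03),(0.14,0.18)):
    q=b[(b[:,2]>lo)&(b[:,2]<hi_)]; R=cv2.minAreaRect((q[:,:2]*1000).astype(np.float32)); print(lo,len(q),R,np.median(q[:,2]), cv2.boxPoints(R).round(1).tolist())
E
```

```text
table z -0.00019769919771683853
cup hi n 83 [0.4984519  0.29484557 0.04376883] [0.52562819 0.3198123  0.05477407] (array([0.49878505, 0.29172314]), np.float64(0.027342075126126086)) [0.49824446 0.29178254]
knob 217 [ 0.6515066  -0.09251658  0.24660132] [ 0.65230137 -0.09301095  0.24629436] [0.03561727 0.0374407  0.01234843]
0.004 1707 ((577.1489868164062, -89.44556427001953), (326.41693115234375, 149.53939819335938), 1.2680598497390747) 0.007986039800528477 [[412.29998779296875, -18.299999237060547], [415.6000061035156, -167.8000030517578], [742.0, -160.60000610351562], [738.7000122070312, -11.100000381469727]]
0.14 930 ((617.3818969726562, -92.0489501953125), (67.0313720703125, 129.33409118652344), 86.57624053955078) 0.1613975143748334 [[550.7999877929688, -121.5999984741211], [679.9000244140625, -129.39999389648438], [683.9000244140625, -62.5], [554.7999877929688, -54.70000076293945]]
```

View pics/crop1.png

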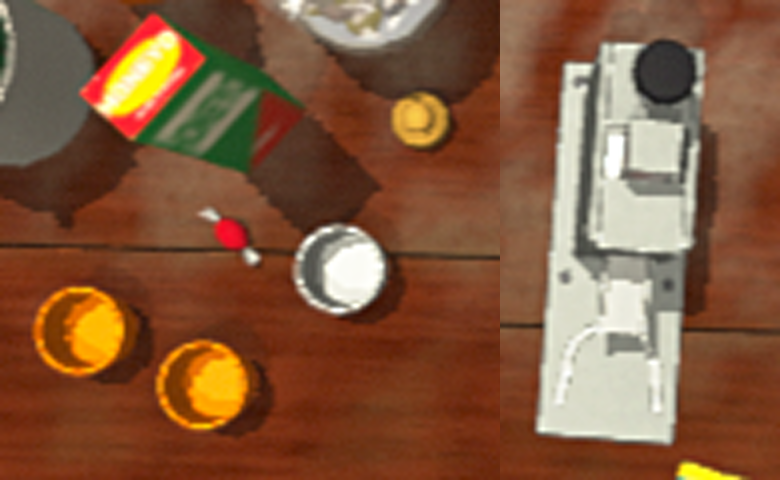

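```bash
python3 - <<'E'
from h import *
z=np.load("/tmp/top.npz"); W=cloud("top",d=z["d"])
b=W[175:292,328:382].reshape(-1,3)
th=np.deg2rad(-3.45); ex=np.array([np.cos(th),np.sin(th)]); ey=np.array([-ex[1],ex[0]])
o=np.array([.5924,-.0905]); X=(b[:,:2]-o)@ex*1e3; Y=(b[:,:2]-o)@ey*1e3; Z=b[:,2]*1e3
# base-plate yaw from plate edges
m=(Z>4)&(Z<14)&(X<-45)&(X>-170)&(abs(Y)<60)
for x0 in range(-165,-40,10):
    q=m&(X>=x0)&(X<x0+10)
    if q.sum(): print(x0,q.sum(),Y[q].min().round(1),Y[q].max().round(1),np.median(Z[q]).round(1))
print("x range",X[m].min())
for x0 in range(-130,-30,6):
    q=(X>=x0)&(X<x0+6)&(abs(Y)<20)&(Z>40); 
    if q.sum(): print("chute",x0,q.sum(),Z[q].min().round(),np.median(Z[q]).round(),Z[q].max().round(),Y[q].min().round(),Y[q].max().round())
f=(Z>11.5)&(Z<20)&(X<-60)&(abs(Y)<45); print(np.c_[X,Y,Z][f].round(0).tolist())
E
```

```text
-165 58 -51.5 43.9 8.3
-155 117 -56.5 58.5 7.9
-145 115 -53.0 56.4 7.7
-135 103 -57.5 43.6 8.1
-125 104 -59.6 55.1 8.1
-115 106 -47.4 59.1 8.0
-105 109 -57.7 51.5 8.7
-95 95 -59.9 51.7 8.0
-85 66 -45.0 47.3 8.2
-75 73 -52.2 54.1 8.3
-65 71 -46.3 46.2 8.1
-55 73 -59.9 44.6 8.8
x range -168.68950579882204
chute -94 2 75.0 76.0 78.0 -16.0 13.0
chute -88 27 64.0 70.0 81.0 -16.0 14.0
chute -82 27 64.0 71.0 84.0 -15.0 14.0
chute -76 27 67.0 74.0 84.0 -14.0 15.0
chute -70 28 69.0 75.0 85.0 -16.0 15.0
chute -64 30 72.0 76.0 92.0 -15.0 14.0
chute -58 26 73.0 80.0 93.0 -15.0 15.0
chute -52 29 75.0 80.0 95.0 -15.0 15.0
chute -46 31 80.0 84.0 94.0 -16.0 15.0
chute -40 70 47.0 159.0 166.0 -20.0 20.0
chute -34 38 158.0 162.0 167.0 -19.0 20.0
[[-61.0, 24.0, 13.0], [-64.0, 29.0, 12.0], [-64.0, 24.0, 12.0], [-64.0, 21.0, 12.0], [-67.0, 24.0, 12.0], [-62.0, -32.0, 13.0], [-70.0, 29.0, 12.0], [-71.0, 12.0, 13.0], [-67.0, -43.0, 14.0], [-76.0, 29.0, 14.0], [-75.0, 18.0, 14.0], [-74.0, 12.0, 12.0], [-71.0, -24.0, 13.0], [-69.0, -43.0, 14.0], [-80.0, 45.0, 12.0], [-79.0, 34.0, 12.0], [-78.0, 20.0, 12.0], 
[... 2744 characters left out ...]
.0], [-142.0, 20.0, 12.0], [-141.0, 12.0, 12.0], [-139.0, -5.0, 12.0], [-137.0, -32.0, 14.0], [-137.0, -35.0, 13.0], [-137.0, -37.0, 15.0], [-146.0, 40.0, 13.0], [-146.0, 37.0, 13.0], [-146.0, 34.0, 12.0], [-145.0, 26.0, 12.0], [-140.0, -35.0, 15.0], [-139.0, -37.0, 16.0], [-148.0, 31.0, 12.0], [-148.0, 26.0, 13.0], [-147.0, 14.0, 12.0], [-145.0, -5.0, 12.0], [-142.0, -38.0, 13.0], [-151.0, 33.0, 12.0], [-147.0, -10.0, 14.0], [-147.0, -13.0, 12.0], [-146.0, -24.0, 13.0], [-144.0, -44.0, 14.0], [-149.0, -22.0, 13.0], [-149.0, -24.0, 15.0], [-157.0, 39.0, 12.0], [-155.0, 14.0, 12.0], [-159.0, 30.0, 12.0], [-159.0, 27.0, 12.0], [-158.0, 22.0, 14.0], [-158.0, -20.0, 13.0], [-155.0, -45.0, 12.0]]
```

```bash
python3 - <<'E'
from h import *
from scipy.spatial.transform import Rotation as R
z=np.load("/tmp/top.npz"); W=cloud("top",d=z["d"]); c=np.array([.4985,.292])
M=R.from_rotvec(r.get_obs()["orientation"]).as_matrix(); print(M.round(3))
P=W.reshape(-1,3); P=P[np.isfinite(P[:,0])]; v=P[:,:2]-c; D=np.hypot(*v.T)*1e3; A=np.degrees(np.arctan2(v[:,1],v[:,0]))
for a in range(-180,180,30):
    s=(A>=a)&(A<a+30)&(D>36)&(D<160)
    print(a,[(lo,round(D[s&(P[:,2]>lo)].min(initial=999)),round(1e3*P[s&(P[:,2]>lo),2].max(initial=0))) for lo in(.012,.03,.08)])
E
```

```text
[[ 0.     0.362 -0.932]
 [-0.    -0.932 -0.362]
 [-1.     0.    -0.   ]]
-180 [(0.012, 151, 23), (0.03, 999, 0), (0.08, 999, 0)]
-150 [(0.012, 999, 0), (0.03, 999, 0), (0.08, 999, 0)]
-120 [(0.012, 999, 0), (0.03, 999, 0), (0.08, 999, 0)]
-90 [(0.012, 140, 48), (0.03, 140, 48), (0.08, 999, 0)]
-60 [(0.012, 105, 50), (0.03, 140, 50), (0.08, 999, 0)]
-30 [(0.012, 98, 211), (0.03, 108, 211), (0.08, 150, 211)]
0 [(0.012, 104, 275), (0.03, 105, 275), (0.08, 105, 275)]
30 [(0.012, 98, 276), (0.03, 98, 276), (0.08, 98, 276)]
60 [(0.012, 70, 21), (0.03, 999, 0), (0.08, 999, 0)]
90 [(0.012, 107, 50), (0.03, 107, 50), (0.08, 999, 0)]
120 [(0.012, 91, 52), (0.03, 91, 52), (0.08, 999, 0)]
150 [(0.012, 999, 0), (0.03, 999, 0), (0.08, 999, 0)]
```

```bash
python3 -m pendant '[85,-45,0,0,0, 85,-45,0,0,0, 85,0,-25.6,-48.5,0, 85,0,-25.6,-48.5,0, 85,0,-25.6,-48.5,0, 85,0,-25.6,-48.5,0, 85,0,-25.6,-48.5,0, 85,0,-25.6,-48.5,0, 85,0,-47.9,-31.5,0, 85,0,-47.9,-31.5,0, 85,0,-47.9,-31.5,0, 85,0,-47.9,-31.5,0, 85,0,-47.9,-31.5,0, 85,0,-53.3,-17.4,0, 85,0,-53.3,-17.4,0, 85,0,-53.3,-17.4,0, 85,0,-53.3,-17.4,0, 85,0,-53.3,-17.4,0, 85,0,-53.3,-17.4,0, 85,0,-53.3,-17.4,0]' 40
python3 - <<'E'
from h import *
from scipy.spatial.transform import Rotation as R
p,d=viewer.grab_frame("wrist"); c=viewer.calibration("wrist"); o=r.get_obs(); print(o["tcp_pos"],o["joints"].round(2)); print(R.from_rotvec(o["orientation"]).as_matrix().round(3)); print(c["mtx"]); np.savez("/tmp/w1.npz",p=p,d=d)
W=cloud("wrist",d=d)
s=W.reshape(-1,3); s=s[np.hypot(s[:,0]-.4985,s[:,1]-.292)<.045]
h=s[(s[:,2]>.038)&(s[:,2]<.06)]; print(len(s),len(h),circ(h[:,:2]),h.mean(0),(h.min(0)+h.max(0))/2,np.ptp(h,axis=0))
cv2.imwrite("pics/w1.png",p[...,::-1])
E
```

```text
clock: 3.1
tcp_pos: [0.4984, 0.2932, 0.3216]
orientation: [2.02, 0.378, -2.018]
contact_force: [0.6, -0.0, -0.4]
grip_width: 0.0848
[0.49536346 0.30221695 0.32168838] [-0.21  0.3  -0.55  1.65  0.16  1.24 -1.99]
[[-0.001  0.371 -0.929]
 [ 0.006 -0.929 -0.371]
 [-1.    -0.006 -0.002]]
[[371.64829954   0.         325.76484512]
 [  0.         371.64829954 239.37285336]
 [  0.           0.           1.        ]]
38592 507 (array([0.4955648 , 0.30722753]), np.float64(0.027200029141332984)) [0.49298674 0.30577703 0.04458907] [0.49515111 0.30700689 0.04333059] [0.05817885 0.05831381 0.01036629]
```

```bash
python3 -m pendant '[85,0,0,0,0, 85,0,0,0,0, 85,0,0,0,0]'
cat >> h.py <<'E'
def wr():
    c=viewer.calibration("wrist"); o=r.get_obs(); p,d=viewer.grab_frame("wrist")
    K=c["mtx"]; T=np.linalg.inv(c["world_to_cam"]); v,u=np.mgrid[0:480,0:640]
    a,b=(u-K[0,2])/K[0,0],(v-K[1,2])/K[1,1]; q=np.hypot(a,b); s=np.tan(np.minimum(q,1.5))/np.maximum(q,1e-9)
    P=np.stack([a*s*d,-b*s*d,-d],-1); W=P@T[:3,:3].T+T[:3,3]; W[d<=0]=np.nan
    return p,W,o
E
python3 - <<'E'
from h import *
p,W,o=wr(); print(o["tcp_pos"])
s=W.reshape(-1,3); s=s[np.hypot(s[:,0]-.4985,s[:,1]-.292)<.045]
h=s[(s[:,2]>.038)&(s[:,2]<.06)]; print(len(s),len(h),circ(h[:,:2]),(h.min(0)+h.max(0))/2,np.ptp(h,axis=0))
print("table",np.nanmedian(s[:,2]))
E
```

```text
clock: 3.52
tcp_pos: [0.4992, 0.2899, 0.3214]
orientation: [2.02, 0.375, -2.02]
contact_force: [-0.3, -0.1, -0.4]
grip_width: 0.0851
[0.49916366 0.28993779 0.32137294]
39057 521 (array([0.49905861, 0.29639661]), np.float64(0.02719223079334785)) [0.49880071 0.29691444 0.04323154] [0.05787422 0.05790633 0.01028554]
table 0.4086223817509289
```

```bash
python3 -m pendant '[85,50,-3.7,-1.5,0, 85,55,0,0,0, 85,55,0,0,0, 85,50,0,0,0, 85,35,0,0,0, 85,25,0,0,0, 85,20,0,0,0, 85,12,0,0,0, 85,6,0,0,0, 85,0,0,0,0]'
python3 - <<'E'
from h import *
p,W,o=wr(); cv2.imwrite("pics/w2.png",p[...,::-1]); print(o["tcp_pos"])
s=W.reshape(-1,3); s=s[np.hypot(s[:,0]-.4985,s[:,1]-.292)<.033]
h=s[(s[:,2]>.038)&(s[:,2]<.05)]; print(len(h),circ(h[:,:2]),(h.min(0)+h.max(0))/2,np.ptp(h,axis=0))
E
```

```text
clock: 4.82
tcp_pos: [0.4988, 0.2957, 0.0135]
orientation: [2.019, 0.379, -2.019]
contact_force: [0.0, 0.9, 0.1]
grip_width: 0.0852
[0.49877628 0.29574043 0.01351532]
5511 (array([0.49962908, 0.29659924]), np.float64(0.026965531394037116)) [0.49958334 0.29585156 0.04276346] [0.05666519 0.05808729 0.00952343]
```

View pics/w2.png

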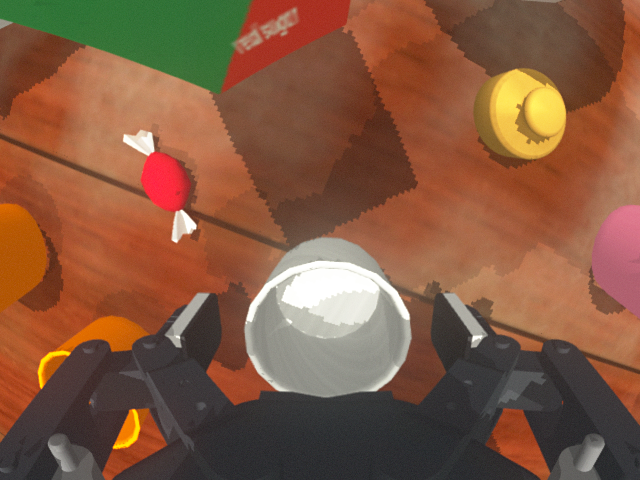

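```bash
python3 -m pendant '[40,0,0,0,0, 40,0,0,0,0, 40,0,0,0,0, 40,0,0,0,0, 40,0,0,0,0, 40,0,0,0,0]' 40; python3 -m pendant '[40,-20,0,0,0, 40,-35,0,0,0, 40,-35,0,0,0, 40,0,0,0,0]'
python3 - <<'E'
from h import *
from scipy.spatial.transform import Rotation as R
o=r.get_obs(); M=R.from_rotvec(o["orientation"]).as_matrix(); print(o["tcp_pos"],M.round(3))
print(M.T@(np.array([.4407,-.0815,o["tcp_pos"][2]])-o["tcp_pos"])*1000)
E
```

```text
clock: 5.62
tcp_pos: [0.499, 0.2958, 0.0144]
orientation: [2.02, 0.379, -2.018]
contact_force: [-1.2, -2.1, 7.1]
grip_width: 0.0558
clock: 6.12
tcp_pos: [0.5005, 0.2971, 0.1073]
orientation: [2.026, 0.381, -2.014]
contact_force: [0.4, -0.3, -0.6]
grip_width: 0.0558
[0.50046029 0.29712168 0.10727954] [[ 0.006  0.362 -0.932]
 [ 0.004 -0.932 -0.362]
 [-1.    -0.001 -0.007]]
[ -1.67312005 331.26032397 192.84571273]
```

```bash
python3 -m pendant '[40,0,41.4,24.1,0, 40,0,41.4,24.1,0, 40,0,41.4,24.1,0, 40,0,41.4,24.1,0, 40,0,41.4,24.1,0, 40,0,41.4,24.1,0, 40,0,41.4,24.1,0, 40,0,41.4,24.1,0, 40,0,0,0,0.143, 40,0,0,0,0.144, 40,0,0,0,0.144, 40,0,0,0,0, 40,0,0,0,0]'
python3 - <<'E'
from h import *
p,W,o=wr(); print(o["tcp_pos"],o["joints"].round(2)); cv2.imwrite("pics/w3.png",p[...,::-1]); np.savez("/tmp/w3.npz",p=p,W=W)
p,d=viewer.grab_frame("top"); np.savez("/tmp/top3.npz",p=p,d=d)
b=W.reshape(-1,3)
th=np.deg2rad(-3.45); ex=np.array([np.cos(th),np.sin(th)]); ey=np.array([-ex[1],ex[0]])
X=(b[:,:2]-[.5924,-.0905])@ex*1e3; Y=(b[:,:2]-[.5924,-.0905])@ey*1e3; Z=b[:,2]*1e3
q=(Z>140)&(Z<180)&(abs(Y)<45)&(X>-60)&(X<100); print("tower",q.sum(),[np.percentile(Y[q],k).round(1) for k in(1,99)],[np.percentile(X[q],k).round(1) for k in(1,99)],np.median(Z[q]))
q=(abs(Z-8)<4)&(abs(Y)<60)&(X>-110)&(X<-45); print("plate",q.sum(),np.median(Z[q]),[np.percentile(Y[q],k).round(1) for k in(1,99)])
q=(Z>11.5)&(Z<19)&(X>-135)&(X<-70)&(abs(Y)<36)
Q=np.c_[X,Y][q]; rr=np.hypot(Q[:,0]+112,Q[:,1]); Q=Q[(Q[:,0]>-112)&(rr>24)&(rr<36)]; print("fence",len(Q),circ(Q))
E
```

```text
clock: 7.75
tcp_pos: [0.4387, -0.0828, 0.1032]
orientation: [-2.192, 0.063, 2.193]
contact_force: [0.8, -0.5, -0.7]
grip_width: 0.0559
[ 0.43866545 -0.08282715  0.10320956] [ 0.35  0.31 -0.35  2.18  0.17  0.68 -1.75]Traceback (most recent call last):
  File "<stdin>", line 7, in <module>
    return _quantile_unchecked(
        a, q, axis, out, overwrite_input, method, keepdims, weights)
    return _ureduce(a,
                    func=_quantile_ureduce_func,
    ...<5 lines>...
                    overwrite_input=overwrite_input,
                    method=method)
    r = func(a, **kwargs)
    result = _quantile(arr,
                       quantiles=q,
    ...<2 lines>...
                       out=out,
                       weights=wgt)
    slices_having_nans = np.isnan(arr[-1, ...])
                                  ~~~^^^^^^^^^
IndexError: index -1 is out of bounds for axis 0 with size 0
```

View pics/w3.png

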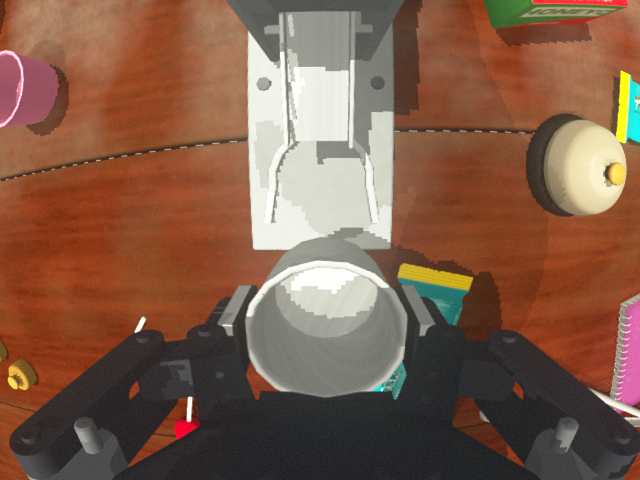

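```bash
python3 - <<'E'
import numpy as np
from h import circ
W=np.load("/tmp/w3.npz")["W"]; b=W.reshape(-1,3)
th=np.deg2rad(-3.45); ex=np.array([np.cos(th),np.sin(th)]); ey=np.array([-ex[1],ex[0]])
f=lambda P:np.c_[(P[:,:2]-[.5924,-.0905])@ex*1e3,(P[:,:2]-[.5924,-.0905])@ey*1e3,P[:,2]*1e3]
B=f(b); X,Y,Z=B.T
print("tcp",f(np.array([[.43867,-.08283,.1032]])))
q=(abs(Z-8)<3.5)&(abs(Y)<60)&(X>-165)&(X<-45); print("plate",q.sum(),np.median(Z[q]))
for x0 in(-150,-130,-110,-90,-70):
    s=q&(X>x0)&(X<x0+10)
    if s.sum(): print(x0,s.sum(),Y[s].min().round(1),Y[s].max().round(1))
for lo in(-145,-130,-118,-106):
    s=(Z>12.5)&(Z<19)&(X>lo)&(X<lo+8)&(abs(Y)<45); print("fence",lo,Y[s&(Y<0)].round(0)[:12],Y[s&(Y>0)].round(0)[:12])
s=(Z>60)&(Z<110)&(X>-88)&(X<-45)&(abs(Y)<25); print("chute",s.sum(),Y[s].min(initial=9),Y[s].max(initial=-9),X[s].min(initial=0))
s=(X>-195)&(X<-120)&(Z>125)&(Z<138)&(abs(Y-10)<45);h=B[s];print("rim",s.sum(),circ(h[:,:2]) if s.sum() else 0, h.min(0),h.max(0))
E
```

```text
tcp [[-153.91295535   -1.59498431  103.2       ]]
plate 18026 8.613219710113917
-150 2003 -44.3 49.8
-130 1925 -44.1 49.8
-110 1964 -43.3 49.9
-90 1346 -43.7 50.1
-70 1134 -44.1 50.5
fence -145 [-29. -30. -31. -31. -32. -33. -34. -29. -30. -30. -31. -32.] [39. 38. 38. 37. 37. 36. 35. 35. 34. 39. 38. 38.]
fence -130 [-28. -28. -29. -29. -30. -31. -27. -28. -28. -29. -29. -30.] [37. 36. 35. 35. 34. 34. 33. 33. 37. 36. 36. 35.]
fence -118 [-25. -25. -26. -27. -27. -28. -29. -29. -30. -25. -25. -26.] [35. 35. 34. 33. 33. 32. 32. 31. 35. 35. 34. 33.]
fence -106 [-22. -22. -23. -23. -24. -25. -25. -26. -27. -22. -23. -23.] [32. 31. 31. 30. 29. 29. 28. 33. 32. 32. 31. 31.]
chute 6916 -12.49811144937762 19.200819197576287 -87.93721527386394
rim 7208 (array([-152.64574544,    0.49950452]), np.float64(27.958478056461143)) [-181.95416434  -34.98076886  125.00010343] [-125.19823472   41.2805066   137.99412507]
```

```bash
python3 -m pendant '[40,0,-2.2,-24,0, 40,20,0,0,0, 40,25,0,0,0, 40,20,0,0,0, 40,10,0,0,0, 40,0,0,0,0, 40,0,0,0,0]'
python3 - <<'E'
from h import *
p,W,o=wr(); print(o["tcp_pos"],o["contact_force"]); cv2.imwrite("pics/w4.png",p[100:420,150:500,::-1])
B=W.reshape(-1,3); th=np.deg2rad(-3.45); ex=np.array([np.cos(th),np.sin(th)]); ey=np.array([-ex[1],ex[0]])
f=lambda P:np.c_[(P[:,:2]-[.5924,-.0905])@ex*1e3,(P[:,:2]-[.5924,-.0905])@ey*1e3,P[:,2]*1e3]
print(f(o["tcp_pos"][None])); B=f(B); X,Y,Z=B.T
s=(X>-165)&(X<-95)&(Z>49)&(Z<60)&(abs(Y)<35);h=B[s];print("rim",s.sum(),circ(h[:,:2]),Z[s].max())
s=(abs(Z-8)<3.5)&(abs(Y)<60)&(X>-90)&(X<-60); print(Y[s].min(),Y[s].max())
s=(Z>60)&(Z<110)&(X<-45)&(X>-95)&(abs(Y)<25); print("chute",Y[s].min(),Y[s].max(),X[s].min())
E
```

```text
clock: 8.72
tcp_pos: [0.4636, -0.0822, 0.0289]
orientation: [-2.192, 0.066, 2.19]
contact_force: [-0.7, -0.2, -1.4]
grip_width: 0.0558
[ 0.46356617 -0.08219444  0.02893305] [-0.65961457 -0.24675823 -1.35046866]
[[-129.10015583    0.53761544   28.93304576]]
rim 5952 (array([-128.10918309,    1.53218823]), np.float64(27.29822826608969)) 59.999261202401705
-43.99120432263134 50.59806343877632
chute -12.450880327830191 19.12124422775391 -91.50230865616375
```

View pics/w4.png

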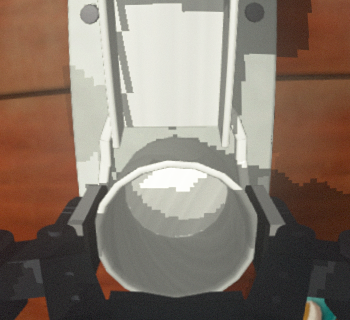

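```bash
python3 -m pendant '[40,4,-1,0,0, 40,0,0,-4,0, 40,0,0,-4,0, 40,0,0,-4,0, 40,0,0,-2,0, 40,0,0,0,0]'; python3 -m pendant '[40,1.5,0,0,0, 40,0,0,0,0, 40,0,0,0,0]'
```

```text
clock: 9.52
tcp_pos: [0.4772, -0.082, 0.0243]
orientation: [-2.191, 0.066, 2.191]
contact_force: [1.1, 0.7, -1.0]
grip_width: 0.0556
clock: 9.9
tcp_pos: [0.4769, -0.082, 0.0228]
orientation: [-2.191, 0.066, 2.191]
contact_force: [0.5, -1.1, -0.9]
grip_width: 0.0557
```

```bash
python3 -m pendant '[40,0,0,-1.5,0, 40,0,0,-1.5,0, 40,0,0,0,0, 40,0,0,0,0]';  python3 -m pendant '[40,0,0,-1.5,0, 40,0,0,0,0, 40,0,0,0,0]'; python3 -m pendant '[40,1,0,0,0, 40,0,0,0,0, 40,0,0,0,0]'
```

```text
clock: 10.4
tcp_pos: [0.48, -0.0822, 0.0228]
orientation: [-2.191, 0.066, 2.191]
contact_force: [0.0, -0.1, -1.0]
grip_width: 0.0555
clock: 10.78
tcp_pos: [0.4815, -0.0823, 0.0228]
orientation: [-2.191, 0.066, 2.191]
contact_force: [0.3, 0.4, -0.1]
grip_width: 0.0558
clock: 11.15
tcp_pos: [0.4816, -0.0823, 0.0223]
orientation: [-2.191, 0.066, 2.191]
contact_force: [-2.4, 0.9, 6.6]
grip_width: 0.0563
```

```bash
python3 -m pendant '[40,-0.6,0,-1.5,0, 40,0,0,0,0, 40,0,0,0,0]';  python3 -m pendant '[40,0,0,-1.5,0, 40,0,0,0,0, 40,0,0,0,0]'
```

```text
clock: 11.52
tcp_pos: [0.4828, -0.0823, 0.0224]
orientation: [-2.19, 0.066, 2.191]
contact_force: [-2.1, 0.5, 3.3]
grip_width: 0.0558
clock: 11.9
tcp_pos: [0.4832, -0.0824, 0.0225]
orientation: [-2.188, 0.066, 2.194]
contact_force: [-5.8, 0.7, 8.7]
grip_width: 0.0557
```

```bash
python3 -m pendant '[40,0,0,1,0, 60,0,0,0,0, 70,0,0,0,0, 85,0,0,0,0, 85,0,0,0,0, 85,0,0,0,0]'; python3 -m pendant '[85,-5,0,0,0, 85,-10,0,0,0, 85,-25,0,0,0, 85,-25,0,10,0, 85,-40,0,10,0, 85,0,0,0,0, 85,0,0,0,0]'
python3 - <<'E'
from h import *
p,W,o=wr(); print(o["tcp_pos"],o["contact_force"]); cv2.imwrite("pics/w5.png",p[...,::-1])
B=W.reshape(-1,3); th=np.deg2rad(-3.45); ex=np.array([np.cos(th),np.sin(th)]); ey=np.array([-ex[1],ex[0]])
f=lambda P:np.c_[(P[:,:2]-[.5924,-.0905])@ex*1e3,(P[:,:2]-[.5924,-.0905])@ey*1e3,P[:,2]*1e3]
B=f(B); X,Y,Z=B.T
s=(X>-150)&(X<-70)&(Z>49)&(Z<56)&(abs(Y-3)<32);h=B[s];print("rim",s.sum(),circ(h[:,:2]),np.percentile(h,[1,99],axis=0).tolist())
s=(abs(Z-8)<3.5)&(abs(Y)<60)&(X>-90)&(X<-60); print(Y[s].min(),Y[s].max())
s=(abs(Z-8)<3.5)&(abs(Y)<30); print("front edge",X[s].min())
p,d=viewer.grab_frame("top"); W=f(cloud("top",d=d)[175:292,328:382].reshape(-1,3)); X,Y,Z=W.T
s=(X>-150)&(X<-70)&(Z>44)&(Z<60)&(abs(Y)<32); print("top rim",s.sum(),circ(W[s][:,:2]))
E
```

```text
clock: 12.65
tcp_pos: [0.4835, -0.0824, 0.0224]
orientation: [-2.191, 0.066, 2.191]
contact_force: [-0.5, -0.3, -0.0]
grip_width: 0.0847
clock: 13.52
tcp_pos: [0.4636, -0.0813, 0.1276]
orientation: [-2.192, 0.066, 2.19]
contact_force: [0.2, 0.4, -0.1]
grip_width: 0.0852
[ 0.46358148 -0.08133091  0.12762952] [ 0.15864482  0.44518665 -0.07262984]
rim 1383 (array([-110.43199929,    2.70255219]), np.float64(27.20460965994427)) [[-139.069975769637, -25.347790305447813, 49.14779135466092], [-89.57551652341131, 31.17809255359939, 54.791074053787256]]
-43.86890844451334 50.393313238305296
front edge -159.84987331772456
top rim 3 (array([-105.66693938,   14.29447549]), np.float64(11.967567813886479))
```

View pics/w5.png

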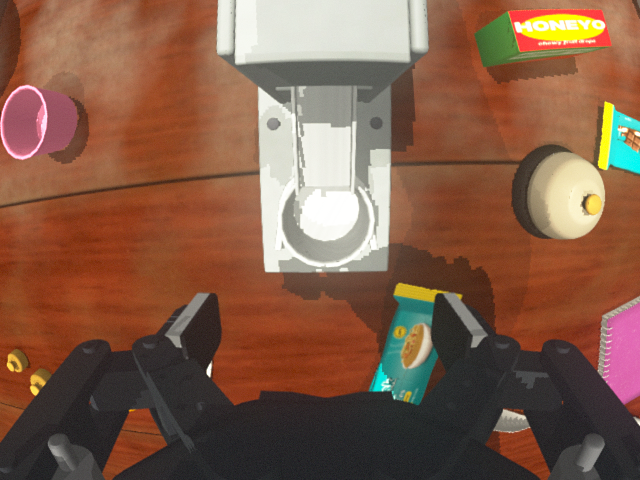

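```bash
python3 -m pendant '[0,-55,0,0,0, 0,-60,0,0,0, 0,-57,0,0,0, 0,0,0,-40,0, 0,0,0,-50,0, 0,0,0,-50,0, 0,0,0.4,-48.7,0, 0,0,0,0,0, 0,0,0,0,0]'
python3 - <<'E'
from h import *
p,d=viewer.grab_frame("top"); o=r.get_obs(); print(o["tcp_pos"],o["contact_force"])
cv2.imwrite("pics/t6.png",cv2.resize(p[170:300,310:420],None,fx=4,fy=4)[...,::-1])
E
```

```text
clock: 14.75
tcp_pos: [0.6512, -0.0927, 0.2979]
orientation: [-2.188, 0.065, 2.194]
contact_force: [-1.0, -0.5, -0.6]
grip_width: -0.0001
[ 0.65093172 -0.0928017   0.29854662] [ 0.33534915 -0.12723199  0.14373275]
```

```bash
cat > ok.py <<'E'
import sys; from bench import r   # exit 1 when push force reaches the limit
o=r.get_obs(); f=o["contact_force"][2]; print(round(o["clock"],2),"z",(o["tcp_pos"]*1e3).round(1),"F",o["contact_force"].round(1)); sys.exit(f>float(sys.argv[1]))
E
python3 -m pendant '[0,20,0,0,0, 0,15,0,0,0, 0,5,0,0,0, 0,0,0,0,0]' && python3 ok.py 4 && python3 -m pendant '[0,3,0,0,0, 0,3,0,0,0, 0,0,0,0,0]' >/dev/null&& python3 ok.py 4 && python3 -m pendant '[0,3,0,0,0, 0,3,0,0,0, 0,0,0,0,0]' >/dev/null && python3 ok.py 4 && python3 -m pendant '[0,3,0,0,0, 0,3,0,0,0, 0,0,0,0,0]' >/dev/null && python3 ok.py 4
```

```text
clock: 15.3
tcp_pos: [0.6516, -0.093, 0.2594]
orientation: [-2.19, 0.066, 2.191]
contact_force: [0.1, -0.2, 0.6]
grip_width: -0.0
15.3 z [651.6 -93.  259.4] F [ 0.1 -0.2  0.6]False
```

```bash
sed -i 's/sys.exit(f>float(sys.argv\[1\]))/sys.exit(int(f>float(sys.argv[1])))/' ok.py
python3 -m pendant '[0,3,0,0,0, 0,3,0,0,0, 0,0,0,0,0]' >/dev/null&& python3 ok.py 5 && python3 -m pendant '[0,3,0,0,0, 0,3,0,0,0, 0,0,0,0,0]' >/dev/null && python3 ok.py 5 && python3 -m pendant '[0,3,0,0,0, 0,3,0,0,0, 0,0,0,0,0]' >/dev/null && python3 ok.py 5
```

```text
15.68 z [651.8 -93.  253.3] F [-0.  -0.3 -0.3]
16.05 z [651.9 -93.  247.4] F [-0.4  0.7  1.7]
16.43 z [652.  -92.9 241.7] F [-0.9 -0.1  3. ]
```

```bash
python3 -m pendant '[0,2,0,0,0, 0,2,0,0,0, 0,0,0,0,0]' >/dev/null&& python3 ok.py 9.5 && python3 -m pendant '[0,2,0,0,0, 0,2,0,0,0, 0,0,0,0,0]' >/dev/null && python3 ok.py 9.5 && python3 -m pendant '[0,2,0,0,0, 0,1,0,0,0, 0,0,0,0,0]' >/dev/null && python3 ok.py 9.5 && python3 -m pendant '[0,1,0,0,0, 0,0,0,0,0]' >/dev/null && python3 ok.py 9.5 && python3 -m pendant '[0,1,0,0,0, 0,0,0,0,0]' >/dev/null && python3 ok.py 9.5 && python3 -m pendant '[0,1,0,0,0, 0,0,0,0,0]' >/dev/null && python3 ok.py 9.5 && python3 -m pendant '[0,1,0,0,0, 0,0,0,0,0]' >/dev/null && python3 ok.py 9.5
```

```text
16.8 z [652.  -92.9 237.8] F [-1.5 -0.1  4.8]
17.18 z [652.  -93.  233.8] F [-1.9 -0.5  6.2]
17.55 z [652.  -93.  230.9] F [-0.9 -0.2  5.8]
17.8 z [652. -93. 230.] F [-1.7 -1.3  6.8]
18.05 z [652. -93. 229.] F [-1.5  0.1  5.6]
18.3 z [652.  -92.9 228. ] F [-2.  -0.6  6.1]
18.55 z [652. -93. 227.] F [-1.9 -0.1  6.6]
```

```bash
python3 -m pendant '[0,1,0,0,0, 0,0,0,0,0]' >/dev/null&& python3 ok.py 9.5 && python3 -m pendant '[0,1,0,0,0, 0,0,0,0,0]' >/dev/null && python3 ok.py 9.5 && python3 -m pendant '[0,1,0,0,0, 0,0,0,0,0]' >/dev/null && python3 ok.py 9.5 && python3 -m pendant '[0,1,0,0,0, 0,0,0,0,0]' >/dev/null && python3 ok.py 9.5 && python3 -m pendant '[0,1,0,0,0, 0,0,0,0,0]' >/dev/null && python3 ok.py 9.5 && python3 -m pendant '[0,1,0,0,0, 0,0,0,0,0]' >/dev/null && python3 ok.py 9.5 && python3 -m pendant '[0,1,0,0,0, 0,0,0,0,0]' >/dev/null && python3 ok.py 9.5
```

```text
18.8 z [652.  -93.  226.1] F [-2.2  0.3  6.1]
19.05 z [652.  -92.9 225.1] F [-2.2 -0.7  6.9]
19.3 z [652.  -93.  224.1] F [-1.6  0.4  6.1]
19.55 z [652.  -93.  223.1] F [-1.7 -0.   7. ]
19.8 z [652.  -93.  222.1] F [-2.8 -0.1  7.3]
20.05 z [652.  -92.9 222. ] F [-4.4  0.5 11.4]
```

```bash
python3 -m pendant '[0,0,0,0,0, 0,-3,0,0,0, 0,-8,0,0,0, 0,-12,0,0,0, 0,-20,0,0,0, 0,-15,0,0,0, 0,0,0,0,0, 0,0,0,0,0, 0,0,0,0,0]'
python3 - <<'E'
from h import *
for n in("top","side"):
    p,d=viewer.grab_frame(n); cv2.imwrite(f"pics/{n}7.png",p[...,::-1])
    if n=="side": S=cv2.resize(p[170:290,270:390],None,fx=4,fy=4,interpolation=cv2.INTER_CUBIC)
    else: T=cv2.resize(p[180:300,325:400],None,fx=4,fy=4,interpolation=cv2.INTER_CUBIC)
    print([(np.round(q["location"],3),round(q["score"],2)) for q in nets.look_for("sweet_ball_1",n)[:5]])
cv2.imwrite("pics/c7.png",np.hstack([T,S])[...,::-1])
E
```

```text
clock: 21.18
tcp_pos: [0.6514, -0.093, 0.2775]
orientation: [-2.189, 0.066, 2.192]
contact_force: [-0.3, 0.5, -0.8]
grip_width: -0.0002
[(array([ 0.483, -0.096,  0.032]), 0.5)]
[]
```

View pics/c7.png

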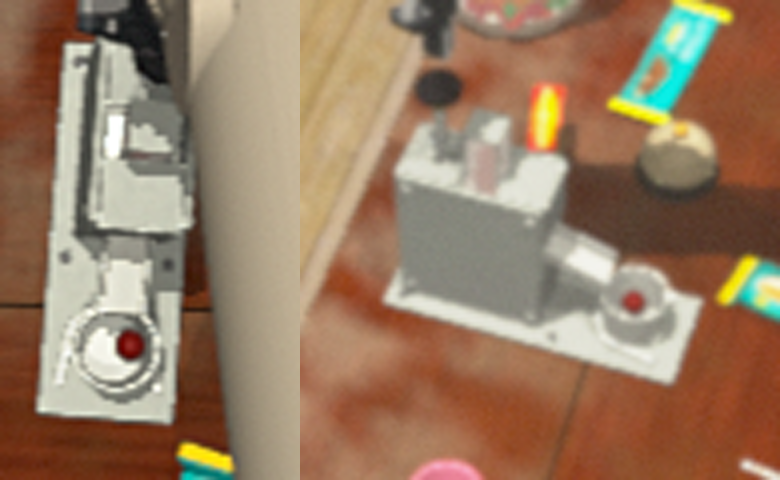

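```bash
python3 -m pendant '[0,15,0,0,0, 0,8,0,0,0, 0,4,0,0,0, 0,3,0,0,0, 0,3,0,0,0, 0,3,0,0,0, 0,3,0,0,0, 0,3,0,0,0, 0,3,0,0,0, 0,2,0,0,0, 0,2,0,0,0, 0,2,0,0,0, 0,0,0,0,0]' >/dev/null&& python3 ok.py 9.5 && python3 -m pendant '[0,1,0,0,0, 0,0,0,0,0]' >/dev/null && python3 ok.py 9.5  && python3 -m pendant '[0,1,0,0,0, 0,0,0,0,0]' >/dev/null && python3 ok.py 9.5 && python3 -m pendant '[0,1,0,0,0, 0,0,0,0,0]' >/dev/null && python3 ok.py 9.5 && python3 -m pendant '[0,1,0,0,0, 0,0,0,0,0]' >/dev/null && python3 ok.py 9.5 && python3 -m pendant '[0,1,0,0,0, 0,0,0,0,0]' >/dev/null && python3 ok.py 9.5
```

```text
23.0 z [652.  -92.9 228.3] F [-2.3  0.4  5.4]
23.25 z [652.  -92.9 227.4] F [-2.7  0.5  6.6]
23.5 z [652.  -93.  226.4] F [-3.2 -0.2  5.8]
23.75 z [652.  -92.9 225.4] F [-3.6  0.4  6. ]
24.0 z [652.  -92.9 224.5] F [-3.6 -0.6  6.4]
24.25 z [652.  -92.9 223.5] F [-3.1 -0.1  6.7]
```

```bash
python3 -m pendant '[0,1,0,0,0, 0,0,0,0,0]' >/dev/null && python3 ok.py 9.5  && python3 -m pendant '[0,0.8,0,0,0, 0,0,0,0,0]' >/dev/null && python3 ok.py 9.5 && python3 -m pendant '[0,0.8,0,0,0, 0,0,0,0,0]' >/dev/null && python3 ok.py 9.5
```

```text
24.5 z [652.  -92.9 222.5] F [-4.  -0.4  6.6]
24.75 z [652. -93. 222.] F [-3.7  1.1  7.5]
25.0 z [652.  -92.9 221.9] F [-5.7 -0.3 12.5]
```

Bottomed again. Let it spring up, back off and check.

```bash
python3 -m pendant '[0,0,0,0,0, 0,-3,0,0,0, 0,-8,0,0,0, 0,-12,0,0,0, 0,-20,0,0,0, 0,-20,0,0,0, 0,-30,0,0,0, 0,-30,0,0,0, 0,0,0,0,0, 0,0,0,0,0, 0,0,0,0,0]'
python3 - <<'E'
from h import *
for n in("top","side"):
    p,d=viewer.grab_frame(n)
    if n=="side": S=cv2.resize(p[170:290,270:390],None,fx=4,fy=4,interpolation=cv2.INTER_CUBIC)
    else: T=cv2.resize(p[180:300,325:400],None,fx=4,fy=4,interpolation=cv2.INTER_CUBIC)
    print([(np.round(q["location"],3),round(q["score"],2)) for q in nets.look_for("sweet_ball_1",n)[:5]])
    if n=="side":
        W=cloud(n,d=d).reshape(-1,3); s=W[(np.hypot(W[:,0]-.652,W[:,1]+.093)<.02)&(W[:,2]>.2)&(W[:,2]<.28)]; print("knob z",len(s),np.percentile(s[:,2],[50,90,98]) if len(s) else 0)
cv2.imwrite("pics/c8.png",np.hstack([T,S])[...,::-1])
E
```

```text
clock: 26.38
tcp_pos: [0.6513, -0.093, 0.3415]
orientation: [-2.188, 0.066, 2.193]
contact_force: [-0.2, -1.3, 0.5]
grip_width: 0.0003
[]
[]
knob z 95 [0.24535786 0.24854173 0.2492075 ]
```

View pics/c8.png

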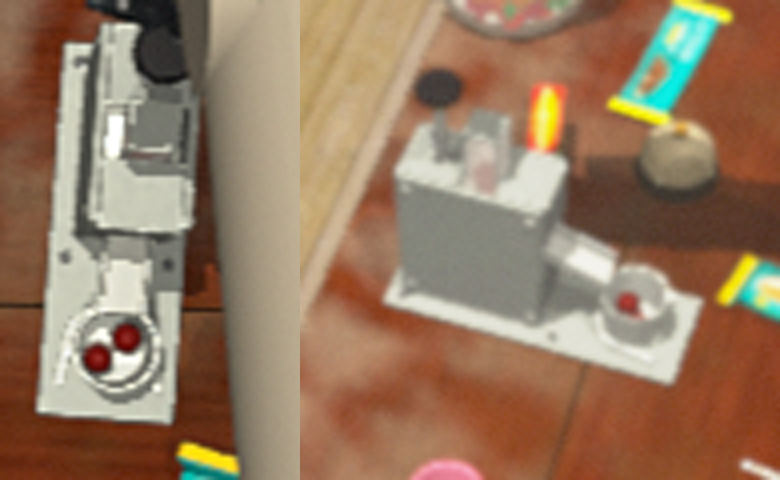

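Both sweets show in the cup, at (126,338) and (97,358) in the crop. The knob is back up, the cup is in the rest, and the bell, carton and bars show no visible shift.

```bash
python3 -m pendant '[0,0,0,0,0, 0,0,0,0,0, 0,0,0,0,0, 0,0,0,0,0]'; python3 -c "
from bench import r; print(r.hand_in())"
```

```text
clock: 27.08
tcp_pos: [0.6519, -0.093, 0.3428]
orientation: [-2.191, 0.066, 2.191]
contact_force: [-0.4, 0.1, -0.6]
grip_width: 0.0001
the job is handed in; nothing more can be done
None
```

The steel cup is in the horseshoe rest with two sweets in it, and I handed the job in at about 27 s; no verdict was reported.

- **Placing the cup:** I slid it back until it met the fence, at about 6 N. A wrist-camera check put its centre about 1.6 mm forward of the rest point and 0.5 mm sideways. I did not measure it again after serving.
- **Pressing the plunger:** I pressed twice in small steps to the hard stop, at a tool height of about 222 mm, roughly 25 mm below rest. The vertical force read 11.4 N and 12.5 N at the end of each press. The knob sprang back up both times.
- **Last pictures:** They show two dark-red sweets in the upright cup and a sweet still in the magazine. The knob's top is at about 248 mm, the robot is clear, and the bell, carton and bars look unmoved.

**Checks that failed or disagreed:**
- The wrist and top cameras disagreed by about 3 to 5 mm in y. I allowed for this, and contact with the fence settled it.
- The network found no sweets in the final pictures, and the top-view rim fit had too few points to use. So the count of two sweets rests on what I saw in the pictures.
- I did not measure the brass weight or the wrapped sweet again at the end. The arm stayed clear of both.

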